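# Put the spice-filling kit away in its caddy

### The job

Tidy the spice-filling kit into the bamboo caddy: stand the two swing-lid jars upright in the divided bamboo insert, one in each cell, lay the teaspoon flat lengthwise in the white cutlery insert and the red ring-shaped jar opener flat lengthwise in the dark rubber-floored insert. The screw-cap jar, the fork and the red peeler are not part of the kit: leave them where they are, and do not tip any jar over.

Things in the scene. Friction and masses are not known exactly. Their poses are not given: they have to be found in the camera images.
- jar_orange_mid (a point): Kit: clear glass spice jar, white ceramic swing lid held by a steel wire bail, orange gasket with a tab. 0.12 kg, 46 mm in diameter, 88 mm tall; straight-sided from 4 to 52 mm up, then a neck and the 43 mm wide closed lid. Stands upright. Point: on its axis half-way up, 44 mm above its underside; z up.
- jar_green_mid (a point): Kit: clear glass spice jar, white ceramic swing lid held by a steel wire bail, green gasket with a tab. 0.12 kg, 46 mm in diameter, 88 mm tall; straight-sided from 4 to 52 mm up, then a neck and the 43 mm wide closed lid. Stands upright. Point: on its axis half-way up, 44 mm above its underside; z up.
- jar_screw_mid (a point): Look-alike, stays: clear glass spice jar with a black screw cap, no wire. 0.12 kg, 46 mm in diameter, 88 mm tall; straight-sided from 4 to 52 mm up, then a neck and the 43 mm wide closed lid. Stands upright. Point: on its axis half-way up, 44 mm above its underside; z up.
- teaspoon_mid (a point): Kit: stainless teaspoon along x, 132 mm long (66 mm either side of this point), 28 mm wide bowl at +x; 0.03 kg. Lies right way up. Arched handle: here 8.5 mm wide, 5 mm thick, top 13 mm above what it lies on; 13.5 mm wide at its -x end. Point: inside the handle, 11 mm above what it lies on.
- fork_mid (a point): Look-alike, stays: stainless fork along x, handle like the teaspoon's, four tines at +x; 148 mm long (66 mm behind this point, 82 mm ahead), 22 mm wide, lies right way up. Point: inside the arched handle, 11 mm above the ledge.
- jar_opener_grip (a point): Kit: red plastic jar opener along x, toothed ring of 56 mm outer diameter at +x on a straight handle 22 mm wide; 14 mm thick, 128 mm long, 0.05 kg. Lies flat. Point: in the handle, half-way up (7 mm), 52 mm from the handle's end and 76 mm from the ring's far end.
- peeler_grip (a point): Look-alike, stays: red plastic Y-shaped peeler along x, handle 19 mm wide, 14 mm thick, at +x a 56 mm wide fork with a steel blade across it; 127 mm long, lies flat. Point: in the handle, 7 mm up, 51 mm from the handle's end and 76 mm from the fork's end.
- jar_insert: Jar insert of the caddy: brown bamboo open box, 166 (x) x 82 (y) x 24 mm high, 4 mm walls and floor. Fixed. Origin: centre of its underside, 6 mm above the ledge (inside floor 10, rim 30). A 4 mm partition as high as the rim makes two cells of 77 x 74 mm, centred at x = +40.5 and -40.5 mm.
- cutlery_insert: Cutlery insert of the caddy: white plastic open box, 166 (x) x 82 (y) x 24 mm high, 4 mm walls and floor. Fixed. Origin: centre of its underside, 6 mm above the ledge (inside floor 10, rim 30). Undivided, grey slots in the floor, 158 x 74 mm inside.
- gadget_insert: Gadget insert of the caddy: dark steel open box, 166 (x) x 82 (y) x 24 mm high, 4 mm walls and floor. Fixed. Origin: centre of its underside, 6 mm above the ledge (inside floor 10, rim 30). Undivided, rubber floor, 158 x 74 inside. The inserts lie parallel in any order, 84 mm apart along y, in a fixed bamboo tray: walls 22 mm high, 40 mm high at its y ends, 43 mm from the outer inserts' centres.
Things that resemble listed ones, but are neither listed nor needed, are in the scene too. Leave any brown or yellow look-alike of the part that bears teaspoon_mid alone.

How it is judged:
By the outcome, as a careful person would: the job done as asked, in the order asked, and still so for the second after the job is handed in, with the robot touching nothing.
It also fails if it takes over 120 s, if anything falls off the work surface, if the arm or the gripper's body presses on something with over 40 N, if the wrist force passes 120 N, or if a joint passes its speed limit or range.

### The arm

A 6-joint arm with a two-finger parallel gripper is mounted at the origin on the work surface. World frame = base frame: x ahead of the robot, y to its left, z up, the work surface at z = 0. Lengths are in m, angles in rad, forces in N, time in s.
With the tool pointing down it reaches from about 0.25 to 0.725 m from the base axis. Payload 9.7 kg.
Tool frame: the origin (TCP) lies at the very end of the fingers, on their centre line; the grasp point (between the pads) lies manip.hold_point_z behind it (manip.hold_point_z is the distance from the TCP to the grasp point, in m); x points along the fingers, z is the direction in which the jaws open and shut, and the axes are right-handed (so a half turn about x gives the same grasp; the last joint's range is limited). The gripper opens to 85 mm and grips with 20 to 120 N. Pads are 22 mm wide; open, the fingers measure 114 mm over their backs; the gripper's body (76 mm by 85 mm) begins 54 mm behind the grasp point. The pads swing forward as they close: fully open they stand 13 mm farther back than shut.
Start: joints at [1.123, 0.087, 0.176, 1.66, 0, 1.571], TCP at [0.238, 0.496, 0.231] pointing down, gripper open.
Joint ranges: [-3.13, 3.13], [-0.85, 1.81], [-1.15, 1.24], [-2.2, 2.28], [-1.44, 1.52], [-3.14, 3.14]. Speed limits (rad/s): [2.22, 2.22, 2.57, 3.14, 3.14, 3.14].

### API

Orientations are given as a unit quaternion [w, x, y, z].
In Python, from station import manip gives the robot as it stands.
- The arm moves only by the tool servo_tool, never from a script. Its argument "rows" is a list of rows, each an object of numbers: "tx", "ty", "tz": the shift along the tool's x, y, z in m; "ax", "ay", "az": the turn, a rotation vector about the tool's x, y, z in degrees. In form: [{"tx": .., "ty": .., "tz": .., "ax": .., "ay": .., "az": ..}, ...]. A call has exactly 5 rows; each row is the pose to reach, as a shift and turn from the pose commanded when the call began, along the tool's axes at that moment; what a row does not reach only later rows make up. A row lasts 1/8 s, in which the tool goes at most 62.5 mm and 10.7 degrees, less where a joint would pass 70% of its speed; a pose out of reach is approached as far as the arm can. A call with a gripper value outside its range is refused whole. "hand" is the finger opening in m, from 0 to 0.0854, set as the call begins (left out, the last holds). The fingers move at their own pace and stop on an object; "grip_force" is the grip in N (left out, the last holds). Time passes only in rows, so rows that repeat a pose let the fingers close, or fill a call up. It gives the time, the measured TCP pose, the force and the opening at its end, in the units of the state.
- manip.state(): the state, without advancing time (a new reading comes with each control period).
- manip.snapshot(name): name is "scene" or "top"; returns a dict with "frame" (400x640x3 uint8, red, green, blue), "camera_matrix" (3x3 intrinsics, pixels), "k1" (the pictures are not rectified: a ray, as slopes to the right and down, at radius r is drawn at 1 + k1 r^2 times it, then the intrinsics apply), "view" (4x4, takes a point from world to camera coordinates). Camera axes: x right, y down, z forward; pixel columns grow to the right and rows downward; lengths in m; the calibration is good to about 2 mm. A picture is of the moment at which its call begins. There is no depth.
- manip.finish_job(): hands the job in, once; it reports no verdict.
The state is a dict: "time_s": time; "joint_positions": joint angles; "joint_vel": joint speeds; "effort": joint torques, N m; "tcp_pos": TCP position; "eef_rot": TCP orientation; "contact_force": force on the tool from outside, world axes, zero at the start; "wrist_torque": the same for the moment, N m; "finger_gap": finger opening in m.
Only numpy, scipy, OpenCV 4.12 (cv2) and the standard library are available. Lean on these libraries where they do the work, as an engineer would, in place of code of your own. Each camera call takes 0.05 s, during which the arm holds its last target. There are 200 camera calls.

## Working session

There is one attempt and no reset: what is moved stays moved. The work goes in short steps, Python scripts to look and compute and a tool call to move; the robot and the scene stay as the last step left them, time stands still between calls to the robot, and variables do not carry over. Pictures are saved under pics/ and viewed, about 12 in all and at most 16, crops included, and the job is handed in when it is done.

Besides the shell and the picture viewer there is one more tool, called after ">>>" by a JSON object that holds its "op" and its "data". servo_tool: Moves the arm, as the interface text tells. Its arguments: {"type":"object","properties":{"rows":{"type":"array"},"hand":{"type":"number"},"grip_force":{"type":"number"}},"required":["rows"]}

```bash
mkdir -p pics
cat > h.py <<'E'
import numpy as np, cv2, json
from station import manip
def snap(name,fn=None):
    s=manip.snapshot(name)
    if fn: cv2.imwrite('pics/'+fn,s['frame'][:,:,::-1])
    np.savez('pics/%s.npz'%name,f=s['frame'],K=s['camera_matrix'],k1=s['k1'],V=s['view'])
    return s
def load(name):
    d=np.load('pics/%s.npz'%name); return dict(frame=d['f'],camera_matrix=d['K'],k1=float(d['k1']),view=d['V'])
def crop(s,fn,x0,y0,x1,y1,k):
    cv2.imwrite('pics/'+fn,cv2.resize(s['frame'][y0:y1,x0:x1,::-1],None,fx=k,fy=k,interpolation=cv2.INTER_CUBIC))
def ray(s,u,v):
    K=s['camera_matrix']; D=np.array([s['k1'],0,0,0])
    p=cv2.undistortPoints(np.array([[[u,v]]],float),K,D)[0,0]
    V=np.array(s['view']); R=V[:3,:3]; c=-R.T@V[:3,3]
    return c,R.T@np.array([p[0],p[1],1])
def px2w(s,u,v,z):
    c,d=ray(s,u,v); return c+d*(z-c[2])/d[2]
def w2px(s,p):
    V=np.array(s['view']); q=cv2.projectPoints(np.array([p],float),cv2.Rodrigues(V[:3,:3])[0],V[:3,3],s['camera_matrix'],np.array([s['k1'],0,0,0]))[0]
    return q[0,0]
E
python3 - <<'E'
from h import *
print(manip.state()); print(manip.hold_point_z)
for n in('scene','top'):
    s=snap(n,n+'0.png'); V=np.array(s['view']); print(n,-V[:3,:3].T@V[:3,3],V[:3,:3].round(3).tolist(),s['camera_matrix'],s['k1'])
E
```

```text
{'time_s': 0.0, 'joint_positions': array([1.12298515e+00, 8.74359992e-02, 1.75145326e-01, 1.65978693e+00,
       2.49919770e-05, 1.57081586e+00]), 'joint_vel': array([-0.00036883, -0.00017338,  0.00095629,  0.00055611,  0.0002088 ,
        0.00084747]), 'effort': array([ 7.87475929e-04, -5.20386314e+01,  4.64805400e+01,  1.62004289e-02,
        1.27862822e-04,  8.26559216e-06]), 'tcp_pos': array([0.23804414, 0.49557179, 0.23060204]), 'eef_rot': array([ 0.59815396, -0.37672694,  0.59893025,  0.37625949]), 'contact_force': array([ 0.6201164 ,  0.03222453, -0.02834461]), 'wrist_torque': array([-0.02125544, -0.01776607, -0.01329069]), 'finger_gap': 0.08545393451107076}
0.0187
scene [ 1.04411636 -0.83720839  0.73304159] [[0.828, 0.561, -0.006], [0.329, -0.494, -0.805], [-0.455, 0.664, -0.594]] [[419.75425246   0.         327.91215227]
 [  0.         419.75425246 198.90795397]
 [  0.           0.           1.        ]] -0.009234667617453503
top [ 0.17868322 -0.09964249  1.53660208] [[0.054, -0.999, 0.007], [-0.971, -0.054, -0.232], [0.232, 0.006, -0.973]] [[504.20396649   0.         325.68310106]
 [  0.         504.20396649 200.14144196]
 [  0.           0.           1.        ]] -0.10706242722192987
```

View pics/top0.png

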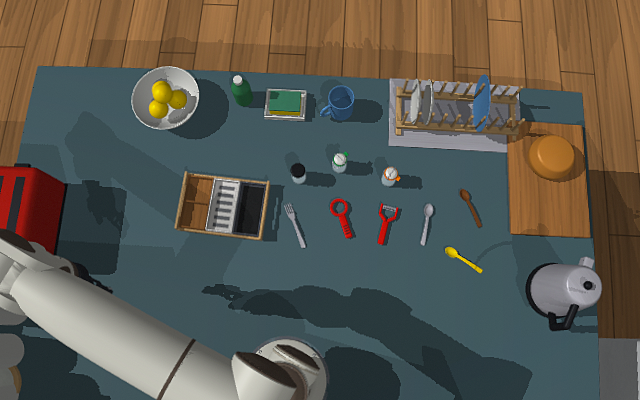

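View pics/scene0.png

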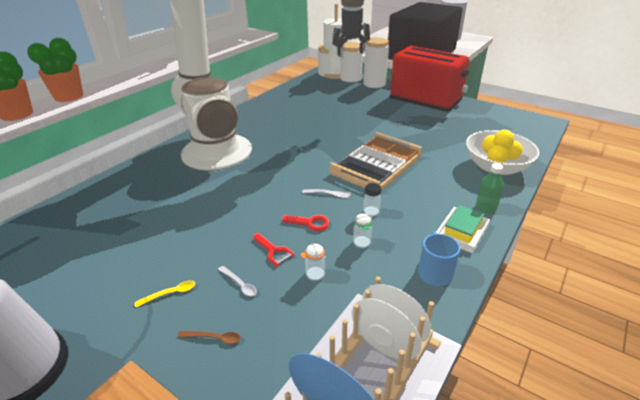

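The top view shows the caddy at (225,205), with bamboo, white and dark inserts from left to right. The candidates are:
- **Jars:** screw-cap (298,172), green (340,162) and orange (390,176).
- **Cutlery:** fork (295,225) and steel teaspoon (428,222). The brown (470,207) and yellow (463,259) spoons are look-alikes.
- **Red tools:** ring opener (342,218) and Y peeler (387,222).

By description I choose the green and orange jars, the steel spoon and the ring opener. I'll check these in close crops.

Run:
```python
from h import *
s=load('top'); crop(s,'c1.png',170,160,280,245,7); crop(s,'c2.png',280,145,445,255,4.8)
s=load('scene'); crop(s,'c3.png',210,170,400,305,4.2)
```

```text
(no output)
```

View pics/c1.png

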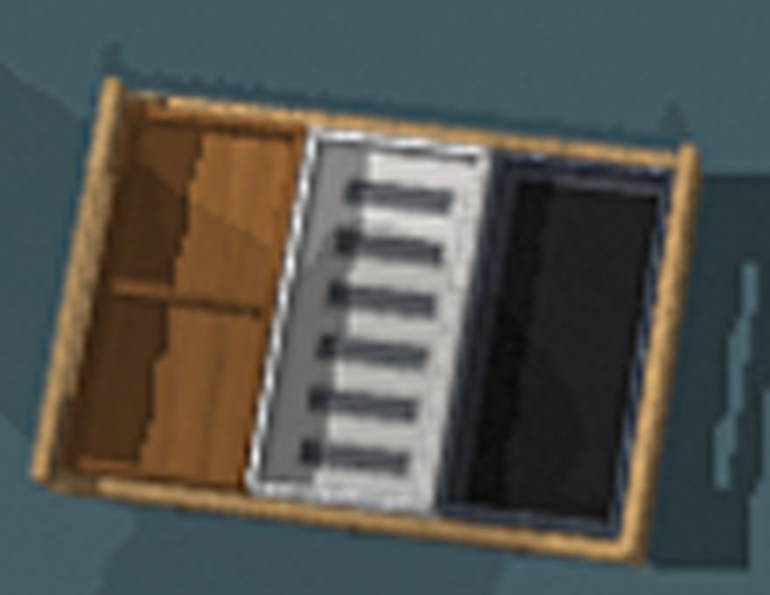

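View pics/c2.png

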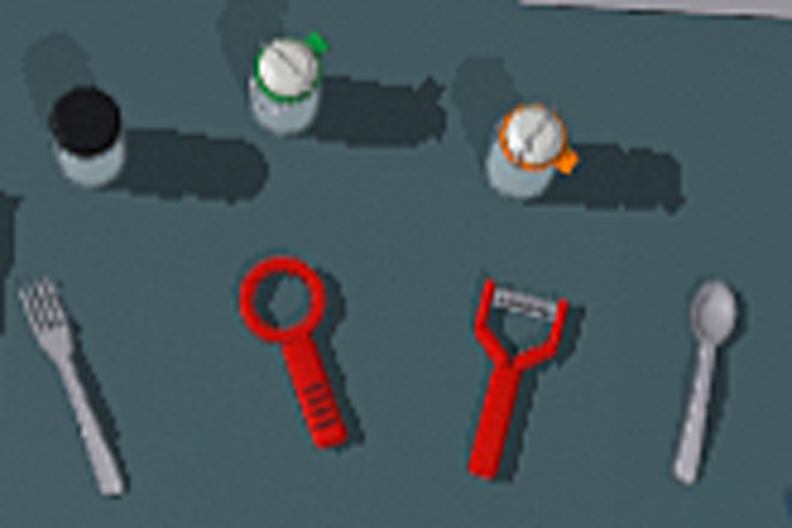

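View pics/c3.png

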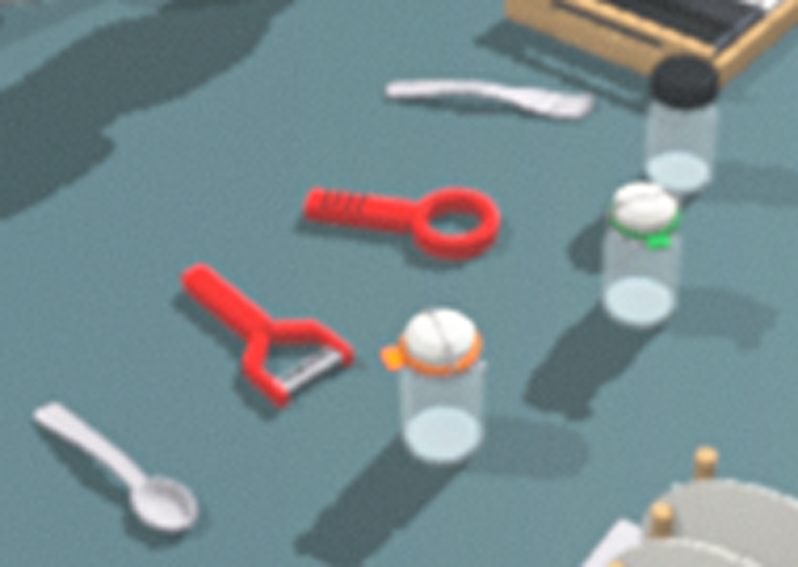

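The crops agree with the choices. The green gasket is on the middle jar, the orange on the right jar, and the left jar has a black cap. The ring opener is the left red tool and the steel spoon is far right. Next I measure them.

```bash
cat >> h.py <<'E'
def tri(r1,r2):
    (c1,d1),(c2,d2)=r1,r2; d1=d1/np.linalg.norm(d1); d2=d2/np.linalg.norm(d2)
    A=np.stack([d1,-d2],1); t=np.linalg.lstsq(A,c2-c1,rcond=None)[0]
    a=c1+d1*t[0]; b=c2+d2*t[1]; return (a+b)/2, np.linalg.norm(a-b)
E
python3 - <<'E'
from h import *
np.set_printoptions(precision=4,suppress=True)
T=load('top');S=load('scene')
f=lambda x0,y0,k:(lambda x,y:((x+.5)/k-.5+x0,(y+.5)/k-.5+y0))
c1=f(170,160,7);c2=f(280,145,4.8);c3=f(210,170,4.2)
for n,a,b in [('green',(289,68),(645,210)),('orange',(532,135),(441,340)),('screw',(86,120),(684,80)),('spoontip',(715,281),(190,520)),('spoonend',(684,480),(40,408)),('openend',(332,440),(310,203)),('ring',(283,300),(456,222))]:
    print(n,tri(ray(T,*c2(*a)),ray(S,*c3(*b))), px2w(T,*c2(*a),.08 if n in('green','orange','screw') else .007))
print('wall tops');W=[px2w(T,*c1(*p),.04) for p in [(110,80),(40,485),(690,148),(632,560)]]
for w in W: print(w)
print('white rim');W=[px2w(T,*c1(*p),.03) for p in [(312,128),(492,148),(248,495),(437,512)]]
for w in W: print(w)
m=np.mean(W,0);ax=(W[0]+W[1]-W[2]-W[3])/2;ay=(W[0]+W[2]-W[1]-W[3])/2
print(m,np.linalg.norm(ax),np.linalg.norm(ay),np.degrees(np.arctan2(ax[1],ax[0])),np.degrees(np.arctan2(-ay[0],ay[1])))
for n,a,z in [('spoontip',(714,280),.004),('bowlL',(692,312),.006),('bowlR',(740,315),.006),('handlemid',(706,375),.013),('spoonend',(685,482),.004),('peelhandle',(482,475),.014)]:print(n,px2w(T,*c2(*a),z))
E
```

```text
green (array([ 0.6607, -0.126 ,  0.0752]), np.float64(0.002468883192748998)) [ 0.6581 -0.1267  0.08  ]
orange (array([ 0.625 , -0.2816,  0.0745]), np.float64(0.0016134694591416552)) [ 0.6227 -0.2815  0.08  ]
screw (array([ 0.6174, -0.0007,  0.0788]), np.float64(0.0007492883371438601)) [ 0.6167 -0.001   0.08  ]
spoontip (array([ 0.5527, -0.4121,  0.0084]), np.float64(0.0011777741719442322)) [ 0.5526 -0.4128  0.007 ]
spoonend (array([ 0.4213, -0.3945,  0.0029]), np.float64(0.00050699218216913)) [ 0.4205 -0.3939  0.007 ]
openend (array([ 0.4351, -0.1668,  0.0066]), np.float64(0.0018209472672897696)) [ 0.4344 -0.1674  0.007 ]
ring (array([ 0.5256, -0.1305,  0.0069]), np.float64(0.00330645436929881)) [ 0.5243 -0.1316  0.007 ]
wall tops
[0.6053 0.3512 0.04  ]
[0.4216 0.3602 0.04  ]
[0.5881 0.0898 0.04  ]
[0.404 0.1   0.04 ]
white rim
[0.5908 0.2605 0.03  ]
[0.586 0.179 0.03 ]
[0.4242 0.2711 0.03  ]
[0.4216 0.1877 0.03  ]
[0.5056 0.2246 0.03  ] 0.1657987496315198 0.0824678801462899 -3.3375972539243475 -2.599850647642502
spoontip [ 0.554  -0.4128  0.004 ]
bowlL [ 0.5313 -0.3981  0.006 ]
bowlR [ 0.531  -0.4296  0.006 ]
handlemid [ 0.4886 -0.4062  0.013 ]
spoonend [ 0.4197 -0.3952  0.004 ]
peelhandle [ 0.4159 -0.2634  0.014 ]
```

```bash
cat >> h.py <<'E'
from scipy.spatial.transform import Rotation as Ro
def go(pos,yaw,st=None):
    "shift (mm, tool axes) and turn (deg) to TCP pos, tool down, jaws along yaw deg (mod 180)"
    st=st or manip.state(); q=st['eef_rot']; R=Ro.from_quat([q[1],q[2],q[3],q[0]])
    y0=np.degrees(np.arctan2(R.as_matrix()[1,2],R.as_matrix()[0,2]))
    best=None
    for y in(yaw,yaw+180):
        c,s=np.cos(np.radians(y)),np.sin(np.radians(y))
        G=Ro.from_matrix(np.array([[0,-s,c],[0,c,s],[-1,0,0]])); d=(R.inv()*G).as_rotvec(degrees=True)
        print('yaw',round(y0,1),'->',y,'shift',(R.inv().apply(np.array(pos)-st['tcp_pos'])*1000).round(1),'turn',d.round(1))
    print('t',st['time_s'],'tcp',st['tcp_pos'].round(4),'j',st['joint_positions'].round(2),'gap',round(st['finger_gap'],4),'F',st['contact_force'].round(1))
E
python3 -c "
from h import *
go([.624,-.2815,.16],0);go([.624,-.2815,.16],90)"
```

```text
yaw 64.3 -> 0 shift [  71.3 -684.4 -533.3] turn [64.3 -0.1  0. ]
yaw 64.3 -> 180 shift [  71.3 -684.4 -533.3] turn [-1.157e+02 -0.000e+00 -1.000e-01]
t 0.1 tcp [0.238  0.4956 0.2307] j [ 1.12  0.09  0.18  1.66 -0.    1.57] gap 0.0854 F [-0.6  0.3 -0.3]
yaw 64.3 -> 90 shift [  71.3 -684.4 -533.3] turn [-25.7  -0.1  -0. ]
yaw 64.3 -> 270 shift [  71.3 -684.4 -533.3] turn [ 1.543e+02 -0.000e+00  1.000e-01]
t 0.1 tcp [0.238  0.4956 0.2307] j [ 1.12  0.09  0.18  1.66 -0.    1.57] gap 0.0854 F [-0.6  0.3 -0.3]
```

>>> {"op": "servo_tool", "data": {"rows": [{"ty": -0.045,"tz": -0.035},{"ty": -0.09,"tz": -0.07},{"ty": -0.135,"tz": -0.105},{"ty": -0.18,"tz": -0.14},{"ty": -0.225,"tz": -0.175}], "hand": 0.085}}

```text
validation failed for argument at $.ro...
```

>>> {"op": "servo_tool", "data": {"rows": [{"ty": -0.045,"tz": -0.035},{"ty": -0.09,"tz": -0.07},{"ty": -0.135,"tz": -0.105},{"ty": -0.18,"tz": -0.14},{"ty": -0.225,"tz": -0.175}]}}

```text
validation failed for argument at $.ro...
```

>>> {"op": "servo_tool", "data": {"rows": [{"ty": -0.045,"tz": -0.035,"ax": 10},{"ty": -0.09,"tz": -0.07,"ax": 20},{"ty": -0.135,"tz": -0.105,"ax": 30},{"ty": -0.18,"tz": -0.14,"ax": 40},{"ty": -0.225,"tz": -0.175,"ax": 50}]}}

```text
validation failed for argument at $.ro...
```

```bash
python3 -c "
from h import *
go([.624,-.2815,.12],0)"
```

```text
yaw 64.3 -> 0 shift [ 111.3 -684.4 -533.2] turn [64.3 -0.1  0. ]
yaw 64.3 -> 180 shift [ 111.3 -684.4 -533.2] turn [-1.157e+02 -0.000e+00 -1.000e-01]
t 0.1 tcp [0.238  0.4956 0.2307] j [ 1.12  0.09  0.18  1.66 -0.    1.57] gap 0.0854 F [-0.6  0.3 -0.3]
```

All six fields are required in every row.

>>> {"op": "servo_tool", "data": {"rows": [{"tx": 0,"ty": -0.045,"tz": -0.035,"ax": 0,"ay": 0,"az": 0},{"tx": 0,"ty": -0.09,"tz": -0.07,"ax": 0,"ay": 0,"az": 0},{"tx": 0,"ty": -0.135,"tz": -0.105,"ax": 0,"ay": 0,"az": 0},{"tx": 0,"ty": -0.18,"tz": -0.14,"ax": 0,"ay": 0,"az": 0},{"tx": 0,"ty": -0.225,"tz": -0.175,"ax": 0,"ay": 0,"az": 0}], "hand": 0.085}}

```text
time_s: 0.72
tcp_pos: [0.3655, 0.2389, 0.2311]
eef_rot: [0.598, -0.377, 0.598, 0.377]
contact_force: [0.9, 0.8, 0.1]
finger_gap: 0.085
```

>>> {"op": "servo_tool", "data": {"rows": [{"tx": 0,"ty": -0.045,"tz": -0.035,"ax": 0,"ay": 0,"az": 0},{"tx": 0,"ty": -0.09,"tz": -0.07,"ax": 0,"ay": 0,"az": 0},{"tx": 0,"ty": -0.135,"tz": -0.105,"ax": 0,"ay": 0,"az": 0},{"tx": 0,"ty": -0.18,"tz": -0.14,"ax": 0,"ay": 0,"az": 0},{"tx": 0,"ty": -0.225,"tz": -0.175,"ax": 0,"ay": 0,"az": 0}]}}

```text
time_s: 1.35
tcp_pos: [0.4927, -0.0165, 0.2311]
eef_rot: [0.599, -0.376, 0.599, 0.376]
contact_force: [1.2, 1.2, 0.9]
finger_gap: 0.0854
```

>>> {"op": "servo_tool", "data": {"rows": [{"tx": 0,"ty": -0.045,"tz": -0.035,"ax": 10,"ay": 0,"az": 0},{"tx": 0,"ty": -0.09,"tz": -0.07,"ax": 20,"ay": 0,"az": 0},{"tx": 0,"ty": -0.135,"tz": -0.105,"ax": 30,"ay": 0,"az": 0},{"tx": 0,"ty": -0.18,"tz": -0.14,"ax": 40,"ay": 0,"az": 0},{"tx": 0,"ty": -0.225,"tz": -0.175,"ax": 50,"ay": 0,"az": 0}]}}

```text
time_s: 1.98
tcp_pos: [0.6197, -0.2715, 0.2308]
eef_rot: [0.702, -0.086, 0.702, 0.086]
contact_force: [0.8, 0.5, 1.0]
finger_gap: 0.0853
```

```bash
python3 -c "
from h import *
go([.624,-.2815,.12],0)"
```

```text
yaw 14.0 -> 0 shift [110.8 -10.8   1.8] turn [14. -0. -0.]
yaw 14.0 -> 180 shift [110.8 -10.8   1.8] turn [-166.    0.   -0.]
t 1.975 tcp [ 0.6197 -0.2715  0.2308] j [-0.41  0.42  0.57  1.73  0.    0.91] gap 0.0853 F [0.8 0.5 1. ]
```

>>> {"op": "servo_tool", "data": {"rows": [{"tx": 0.02,"ty": -0.005,"tz": 0.001,"ax": 7,"ay": 0,"az": 0},{"tx": 0.05,"ty": -0.011,"tz": 0.002,"ax": 14,"ay": 0,"az": 0},{"tx": 0.09,"ty": -0.011,"tz": 0.002,"ax": 14,"ay": 0,"az": 0},{"tx": 0.11,"ty": -0.011,"tz": 0.002,"ax": 14,"ay": 0,"az": 0},{"tx": 0.115,"ty": -0.011,"tz": 0.002,"ax": 14,"ay": 0,"az": 0}]}}

```text
time_s: 2.6
tcp_pos: [0.6231, -0.2795, 0.1142]
eef_rot: [0.706, -0.002, 0.708, 0.003]
contact_force: [0.1, 0.1, -0.3]
finger_gap: 0.0849
```

Run:
```python
from h import *
go([.624,-.2815,.0215],0)
s=snap('scene'); crop(s,'d1.png',240,180,400,300,4.5)
```

```text
yaw 0.3 -> 0 shift [92.7 -2.1  1.2] turn [ 0.3 -0.2 -0.1]
yaw 0.3 -> 180 shift [92.7 -2.1  1.2] turn [-1.797e+02  1.000e-01 -3.000e-01]
t 2.6 tcp [ 0.6231 -0.2795  0.1142] j [-0.42  0.4   0.33  1.5  -0.    1.14] gap 0.0849 F [ 0.1  0.1 -0.3]
```

View pics/d1.png

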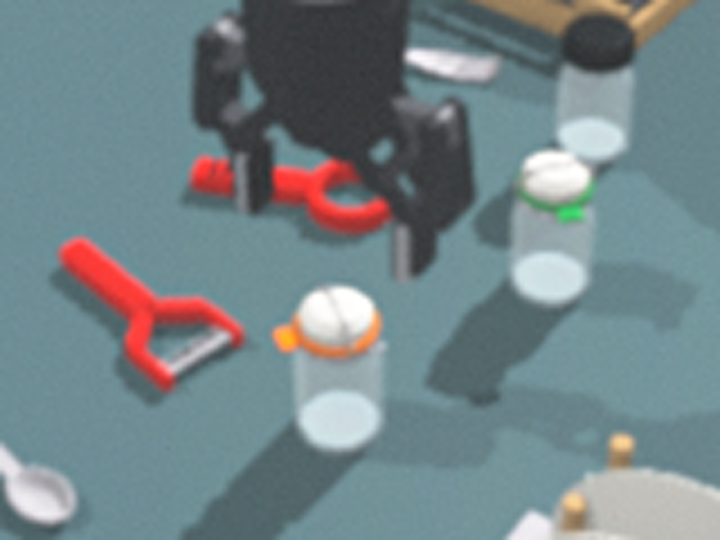

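The open fingers straddle the point above the orange jar at crop (335,315), with the peeler at (150,310) clear of them. I descend, then close.

>>> {"op": "servo_tool", "data": {"rows": [{"tx": 0.02,"ty": -0.002,"tz": 0.001,"ax": 0,"ay": 0,"az": 0},{"tx": 0.045,"ty": -0.002,"tz": 0.001,"ax": 0,"ay": 0,"az": 0},{"tx": 0.07,"ty": -0.002,"tz": 0.001,"ax": 0,"ay": 0,"az": 0},{"tx": 0.085,"ty": -0.002,"tz": 0.001,"ax": 0,"ay": 0,"az": 0},{"tx": 0.092,"ty": -0.002,"tz": 0.001,"ax": 0,"ay": 0,"az": 0}]}}

```text
time_s: 3.28
tcp_pos: [0.6248, -0.2819, 0.0235]
eef_rot: [0.707, -0.002, 0.707, 0.002]
contact_force: [-0.2, -0.1, 0.8]
finger_gap: 0.0852
```

>>> {"op": "servo_tool", "data": {"rows": [{"tx": 0,"ty": 0,"tz": 0,"ax": 0,"ay": 0,"az": 0},{"tx": 0,"ty": 0,"tz": 0,"ax": 0,"ay": 0,"az": 0},{"tx": 0,"ty": 0,"tz": 0,"ax": 0,"ay": 0,"az": 0},{"tx": 0,"ty": 0,"tz": 0,"ax": 0,"ay": 0,"az": 0},{"tx": 0,"ty": 0,"tz": 0,"ax": 0,"ay": 0,"az": 0}], "hand": 0.04, "grip_force": 30}}

```text
time_s: 3.9
tcp_pos: [0.6258, -0.2823, 0.0261]
eef_rot: [0.708, -0.003, 0.706, 0.002]
contact_force: [-0.7, -0.3, 5.5]
finger_gap: 0.0452
```

>>> {"op": "servo_tool", "data": {"rows": [{"tx": 0,"ty": 0,"tz": 0,"ax": 0,"ay": 0,"az": 0},{"tx": 0,"ty": 0,"tz": 0,"ax": 0,"ay": 0,"az": 0},{"tx": 0,"ty": 0,"tz": 0,"ax": 0,"ay": 0,"az": 0},{"tx": -0.01,"ty": 0,"tz": 0,"ax": 0,"ay": 0,"az": 0},{"tx": -0.02,"ty": 0,"tz": 0,"ax": 0,"ay": 0,"az": 0}]}}

```text
time_s: 4.53
tcp_pos: [0.6249, -0.2819, 0.045]
eef_rot: [0.707, -0.002, 0.707, 0.002]
contact_force: [1.0, 0.6, -1.0]
finger_gap: 0.0447
```

Run:
```python
from h import *
go([.5528,.3066,.17],-3)
s=snap('scene'); crop(s,'d2.png',240,180,400,300,4.5)
```

```text
yaw 0.3 -> -3 shift [-125.   588.9  -68.6] turn [ 3.3 -0.  -0. ]
yaw 0.3 -> 177 shift [-125.   588.9  -68.6] turn [-176.7    0.    -0. ]
t 4.525 tcp [ 0.6249 -0.2819  0.045 ] j [-0.42  0.42  0.21  1.37 -0.    1.14] gap 0.0447 F [ 1.   0.6 -1. ]
```

View pics/d2.png

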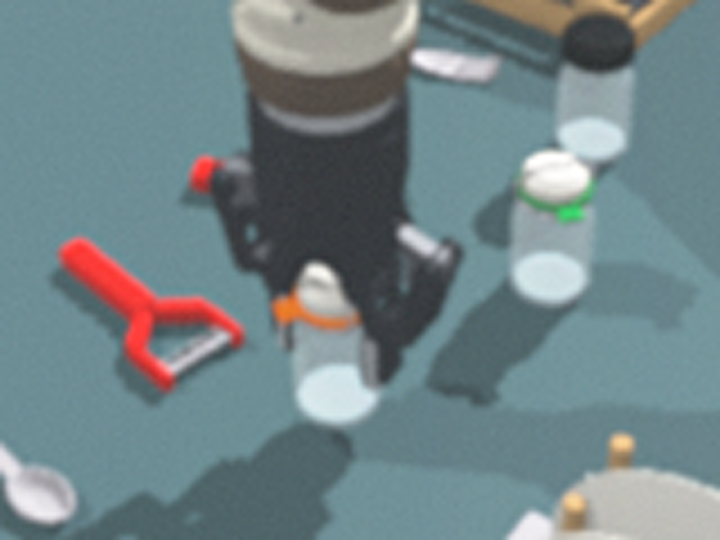

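The jar is held upright: the lid's left edge at crop x=300 is above the base's left edge at 297. Next I lift and carry it.

>>> {"op": "servo_tool", "data": {"rows": [{"tx": -0.03,"ty": 0,"tz": 0,"ax": 0,"ay": 0,"az": 0},{"tx": -0.07,"ty": 0,"tz": 0,"ax": 0,"ay": 0,"az": 0},{"tx": -0.105,"ty": 0.02,"tz": -0.002,"ax": 1,"ay": 0,"az": 0},{"tx": -0.125,"ty": 0.055,"tz": -0.006,"ax": 2,"ay": 0,"az": 0},{"tx": -0.125,"ty": 0.1,"tz": -0.012,"ax": 3,"ay": 0,"az": 0}]}}

```text
time_s: 5.2
tcp_pos: [0.613, -0.1817, 0.1717]
eef_rot: [0.708, 0.017, 0.706, -0.017]
contact_force: [0.7, 0.1, -1.9]
finger_gap: 0.0451
```

>>> {"op": "servo_tool", "data": {"rows": [{"tx": 0,"ty": 0.05,"tz": -0.004,"ax": 0,"ay": 0,"az": 0},{"tx": 0,"ty": 0.1,"tz": -0.008,"ax": 0,"ay": 0,"az": 0},{"tx": 0,"ty": 0.15,"tz": -0.012,"ax": 0,"ay": 0,"az": 0},{"tx": 0,"ty": 0.2,"tz": -0.016,"ax": 0,"ay": 0,"az": 0},{"tx": 0,"ty": 0.25,"tz": -0.02,"ax": 0,"ay": 0,"az": 0}]}}

```text
time_s: 5.82
tcp_pos: [0.6038, 0.0703, 0.1698]
eef_rot: [0.707, 0.016, 0.707, -0.016]
contact_force: [0.4, 0.2, -1.5]
finger_gap: 0.0455
```

>>> {"op": "servo_tool", "data": {"rows": [{"tx": 0,"ty": 0.05,"tz": -0.004,"ax": 0,"ay": 0,"az": 0},{"tx": 0,"ty": 0.1,"tz": -0.008,"ax": 0,"ay": 0,"az": 0},{"tx": 0,"ty": 0.15,"tz": -0.012,"ax": 0,"ay": 0,"az": 0},{"tx": 0,"ty": 0.19,"tz": -0.015,"ax": 0,"ay": 0,"az": 0},{"tx": 0,"ty": 0.21,"tz": -0.016,"ax": 0,"ay": 0,"az": 0}]}}

```text
time_s: 6.45
tcp_pos: [0.5973, 0.2813, 0.1693]
eef_rot: [0.707, 0.016, 0.707, -0.016]
contact_force: [0.2, -0.2, -1.3]
finger_gap: 0.0452
```

```bash
python3 -c "
from h import *
go([.5528,.3066,.0365],-3)"
```

```text
yaw -2.5 -> -3 shift [132.8  23.3 -45.6] turn [ 0.5  0.  -0. ]
yaw -2.5 -> 177 shift [132.8  23.3 -45.6] turn [-179.5    0.     0. ]
t 6.45 tcp [0.5973 0.2813 0.1693] j [0.44 0.34 0.36 1.58 0.   2.06] gap 0.0452 F [ 0.2 -0.2 -1.3]
```

>>> {"op": "servo_tool", "data": {"rows": [{"tx": 0,"ty": 0.012,"tz": -0.023,"ax": 0.5,"ay": 0,"az": 0},{"tx": 0.01,"ty": 0.023,"tz": -0.046,"ax": 0.5,"ay": 0,"az": 0},{"tx": 0.04,"ty": 0.023,"tz": -0.046,"ax": 0.5,"ay": 0,"az": 0},{"tx": 0.07,"ty": 0.023,"tz": -0.046,"ax": 0.5,"ay": 0,"az": 0},{"tx": 0.09,"ty": 0.023,"tz": -0.046,"ax": 0.5,"ay": 0,"az": 0}]}}

```text
time_s: 7.08
tcp_pos: [0.5526, 0.3035, 0.078]
eef_rot: [0.707, 0.019, 0.707, -0.02]
contact_force: [0.5, -0.6, -0.7]
finger_gap: 0.0452
```

>>> {"op": "servo_tool", "data": {"rows": [{"tx": 0.008,"ty": 0,"tz": 0,"ax": 0,"ay": 0,"az": 0},{"tx": 0.018,"ty": 0,"tz": 0,"ax": 0,"ay": 0,"az": 0},{"tx": 0.027,"ty": 0,"tz": 0,"ax": 0,"ay": 0,"az": 0},{"tx": 0.033,"ty": 0,"tz": 0,"ax": 0,"ay": 0,"az": 0},{"tx": 0.033,"ty": 0,"tz": 0,"ax": 0,"ay": 0,"az": 0}]}}

```text
time_s: 7.7
tcp_pos: [0.5526, 0.3043, 0.0459]
eef_rot: [0.707, 0.019, 0.707, -0.02]
contact_force: [0.1, -0.4, -0.8]
finger_gap: 0.045
```

Run:
```python
from h import *
go([.5528,.3066,.0365],-3)
s=snap('scene'); crop(s,'d3.png',310,80,470,200,4.5)
```

```text
yaw -3.2 -> -3 shift [9.4 2.4 0. ] turn [-0.2 -0.   0. ]
yaw -3.2 -> 177 shift [9.4 2.4 0. ] turn [179.8   0.    0. ]
t 7.7 tcp [0.5526 0.3043 0.0459] j [0.5  0.29 0.05 1.33 0.   2.13] gap 0.045 F [ 0.1 -0.4 -0.8]
```

View pics/d3.png

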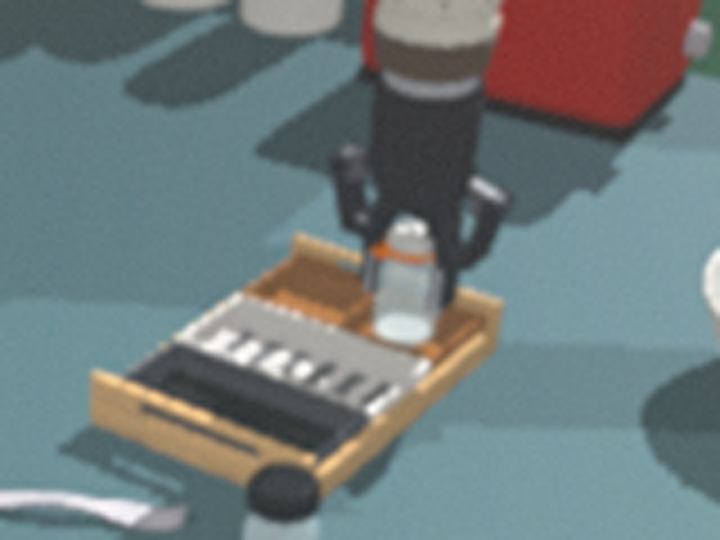

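Run:
```python
from h import *
s=load('scene'); print(px2w(s,399.2,152.5,.022))
f=lambda p:((np.array(w2px(s,p))+.5-[310,80])*4.5-.5).round()
c=np.array([.505,.225,0]);X=np.array([.9986,-.0523,0]);Y=np.array([.0523,.9986,0])
for n,a,b,z in [('wall+y+x',.09,.129,.04),('wall-y+x',.09,-.129,.04),('whiterim+x-y',.083,-.041,.03),('whiterim+x+y',.083,.041,.03),('cell far base',.0435,.084,.022),('part top -y',0,.045,.03)]:
    print(n,f(c+a*X+b*Y+[0,0,z]))
```

```text
[0.55160075 0.30640045 0.022     ]
wall+y+x [492. 301.]
wall-y+x [309. 458.]
whiterim+x-y [367. 409.]
whiterim+x+y [425. 360.]
cell far base [405. 328.]
part top -y [328. 323.]
```

The held jar's base at crop (403,328) matches the predicted cell centre at (405,328). I lower, release and retreat.

>>> {"op": "servo_tool", "data": {"rows": [{"tx": 0.003,"ty": 0.002,"tz": 0,"ax": 0,"ay": 0,"az": 0},{"tx": 0.006,"ty": 0.002,"tz": 0,"ax": 0,"ay": 0,"az": 0},{"tx": 0.008,"ty": 0.002,"tz": 0,"ax": 0,"ay": 0,"az": 0},{"tx": 0.0095,"ty": 0.002,"tz": 0,"ax": 0,"ay": 0,"az": 0},{"tx": 0.0095,"ty": 0.002,"tz": 0,"ax": 0,"ay": 0,"az": 0}]}}

```text
time_s: 8.38
tcp_pos: [0.5529, 0.3062, 0.0366]
eef_rot: [0.707, 0.019, 0.707, -0.02]
contact_force: [0.6, 0.1, -0.6]
finger_gap: 0.0454
```

>>> {"op": "servo_tool", "data": {"rows": [{"tx": 0,"ty": 0,"tz": 0,"ax": 0,"ay": 0,"az": 0},{"tx": 0,"ty": 0,"tz": 0,"ax": 0,"ay": 0,"az": 0},{"tx": 0,"ty": 0,"tz": 0,"ax": 0,"ay": 0,"az": 0},{"tx": 0,"ty": 0,"tz": 0,"ax": 0,"ay": 0,"az": 0},{"tx": 0,"ty": 0,"tz": 0,"ax": 0,"ay": 0,"az": 0}], "hand": 0.07}}

```text
time_s: 9.0
tcp_pos: [0.5529, 0.3063, 0.0368]
eef_rot: [0.707, 0.019, 0.707, -0.019]
contact_force: [-0.5, 0.3, -0.6]
finger_gap: 0.0702
```

>>> {"op": "servo_tool", "data": {"rows": [{"tx": -0.01,"ty": 0,"tz": 0,"ax": 0,"ay": 0,"az": 0},{"tx": -0.03,"ty": 0,"tz": 0,"ax": 0,"ay": 0,"az": 0},{"tx": -0.06,"ty": 0,"tz": 0,"ax": 0,"ay": 0,"az": 0},{"tx": -0.1,"ty": 0,"tz": 0,"ax": 0,"ay": 0,"az": 0},{"tx": -0.14,"ty": 0,"tz": 0,"ax": 0,"ay": 0,"az": 0}]}}

```text
time_s: 9.62
tcp_pos: [0.5529, 0.3063, 0.1799]
eef_rot: [0.707, 0.02, 0.706, -0.019]
contact_force: [0.5, 0.5, 0.2]
finger_gap: 0.0699
```

```bash
python3 -c "
from h import *
go([.660,-.1262,.13],0)"
```

```text
yaw -3.2 -> 0 shift [  49.7 -426.   130.7] turn [-3.2  0.1 -0. ]
yaw -3.2 -> 180 shift [  49.7 -426.   130.7] turn [ 1.768e+02 -1.000e-01 -1.000e-01]
t 9.625 tcp [0.5529 0.3063 0.1799] j [ 0.51  0.27  0.29  1.59 -0.    2.13] gap 0.0699 F [0.5 0.5 0.2]
```

>>> {"op": "servo_tool", "data": {"rows": [{"tx": 0,"ty": -0.04,"tz": 0.012,"ax": 0,"ay": 0,"az": 0},{"tx": 0,"ty": -0.085,"tz": 0.026,"ax": 0,"ay": 0,"az": 0},{"tx": 0,"ty": -0.13,"tz": 0.04,"ax": 0,"ay": 0,"az": 0},{"tx": 0,"ty": -0.175,"tz": 0.054,"ax": 0,"ay": 0,"az": 0},{"tx": 0,"ty": -0.22,"tz": 0.067,"ax": 0,"ay": 0,"az": 0}], "hand": 0.085}}

```text
time_s: 10.25
tcp_pos: [0.6081, 0.0815, 0.1787]
eef_rot: [0.708, 0.02, 0.706, -0.019]
contact_force: [0.2, 1.0, 0.4]
finger_gap: 0.085
```

>>> {"op": "servo_tool", "data": {"rows": [{"tx": 0,"ty": -0.05,"tz": 0.015,"ax": -1,"ay": 0,"az": 0},{"tx": 0,"ty": -0.1,"tz": 0.031,"ax": -2,"ay": 0,"az": 0},{"tx": 0,"ty": -0.15,"tz": 0.046,"ax": -3.2,"ay": 0,"az": 0},{"tx": 0,"ty": -0.19,"tz": 0.059,"ax": -3.2,"ay": 0,"az": 0},{"tx": 0.01,"ty": -0.206,"tz": 0.064,"ax": -3.2,"ay": 0,"az": 0}]}}

```text
time_s: 10.88
tcp_pos: [0.661, -0.1286, 0.1686]
eef_rot: [0.708, 0.0, 0.706, -0.001]
contact_force: [0.3, 0.4, -0.4]
finger_gap: 0.0854
```

```bash
python3 -c "
from h import *
go([.660,-.1262,.0255],0)"
```

```text
yaw -0.1 -> 0 shift [143.1   2.5  -1.4] turn [-0.1  0.2  0. ]
yaw -0.1 -> 180 shift [143.1   2.5  -1.4] turn [ 1.799e+02  1.000e-01 -2.000e-01]
t 10.875 tcp [ 0.661  -0.1286  0.1686] j [-0.19  0.38  0.4   1.59 -0.    1.38] gap 0.0854 F [ 0.3  0.4 -0.4]
```

>>> {"op": "servo_tool", "data": {"rows": [{"tx": 0.025,"ty": 0.002,"tz": -0.001,"ax": 0,"ay": 0,"az": 0},{"tx": 0.06,"ty": 0.002,"tz": -0.001,"ax": 0,"ay": 0,"az": 0},{"tx": 0.095,"ty": 0.002,"tz": -0.001,"ax": 0,"ay": 0,"az": 0},{"tx": 0.125,"ty": 0.002,"tz": -0.001,"ax": 0,"ay": 0,"az": 0},{"tx": 0.142,"ty": 0.002,"tz": -0.001,"ax": 0,"ay": 0,"az": 0}]}}

```text
time_s: 11.5
tcp_pos: [0.6586, -0.1233, 0.0236]
eef_rot: [0.707, -0.0, 0.708, 0.001]
contact_force: [0.6, -0.4, 0.5]
finger_gap: 0.0849
```

>>> {"op": "servo_tool", "data": {"rows": [{"tx": 0,"ty": 0,"tz": 0,"ax": 0,"ay": 0,"az": 0},{"tx": 0,"ty": 0,"tz": 0,"ax": 0,"ay": 0,"az": 0},{"tx": 0,"ty": 0,"tz": 0,"ax": 0,"ay": 0,"az": 0},{"tx": 0,"ty": 0,"tz": 0,"ax": 0,"ay": 0,"az": 0},{"tx": 0,"ty": 0,"tz": 0,"ax": 0,"ay": 0,"az": 0}], "hand": 0.04, "grip_force": 30}}

```text
time_s: 12.12
tcp_pos: [0.6604, -0.1244, 0.0269]
eef_rot: [0.708, -0.0, 0.706, 0.0]
contact_force: [0.9, -0.1, 7.1]
finger_gap: 0.0452
```

>>> {"op": "servo_tool", "data": {"rows": [{"tx": 0,"ty": 0,"tz": 0,"ax": 0,"ay": 0,"az": 0},{"tx": 0,"ty": 0,"tz": 0,"ax": 0,"ay": 0,"az": 0},{"tx": 0,"ty": 0,"tz": 0,"ax": 0,"ay": 0,"az": 0},{"tx": -0.01,"ty": 0,"tz": 0,"ax": 0,"ay": 0,"az": 0},{"tx": -0.02,"ty": 0,"tz": 0,"ax": 0,"ay": 0,"az": 0}]}}

```text
time_s: 12.75
tcp_pos: [0.6592, -0.1243, 0.0455]
eef_rot: [0.707, -0.0, 0.707, 0.0]
contact_force: [-0.7, -0.5, -1.5]
finger_gap: 0.0451
```

```bash
python3 -c "
from h import *
go([.466,.3112,.17],-3)"
```

```text
yaw 0.0 -> -3 shift [-124.4  435.6 -192.9] turn [ 3. -0.  0.]
yaw 0.0 -> 177 shift [-124.4  435.6 -192.9] turn [-177.   -0.   -0.]
t 12.75 tcp [ 0.6592 -0.1243  0.0455] j [-0.19  0.38  0.17  1.36 -0.    1.38] gap 0.0451 F [-0.7 -0.5 -1.5]
```

>>> {"op": "servo_tool", "data": {"rows": [{"tx": -0.03,"ty": 0,"tz": 0,"ax": 0,"ay": 0,"az": 0},{"tx": -0.07,"ty": 0,"tz": 0,"ax": 0,"ay": 0,"az": 0},{"tx": -0.105,"ty": 0.02,"tz": -0.01,"ax": 1,"ay": 0,"az": 0},{"tx": -0.125,"ty": 0.06,"tz": -0.027,"ax": 2,"ay": 0,"az": 0},{"tx": -0.125,"ty": 0.1,"tz": -0.045,"ax": 3,"ay": 0,"az": 0}]}}

```text
time_s: 13.38
tcp_pos: [0.6145, -0.0235, 0.1726]
eef_rot: [0.708, 0.019, 0.706, -0.019]
contact_force: [0.2, 0.5, -1.8]
finger_gap: 0.0451
```

>>> {"op": "servo_tool", "data": {"rows": [{"tx": 0,"ty": 0.045,"tz": -0.018,"ax": 0,"ay": 0,"az": 0},{"tx": 0,"ty": 0.09,"tz": -0.036,"ax": 0,"ay": 0,"az": 0},{"tx": 0,"ty": 0.135,"tz": -0.054,"ax": 0,"ay": 0,"az": 0},{"tx": 0,"ty": 0.18,"tz": -0.072,"ax": 0,"ay": 0,"az": 0},{"tx": 0,"ty": 0.225,"tz": -0.09,"ax": 0,"ay": 0,"az": 0}]}}

```text
time_s: 14.0
tcp_pos: [0.5353, 0.2064, 0.1706]
eef_rot: [0.707, 0.018, 0.707, -0.018]
contact_force: [0.1, -0.6, -0.9]
finger_gap: 0.045
```

```bash
python3 -c "
from h import *
go([.466,.3112,.17],-3)"
```

```text
yaw -3.0 -> -3 shift [  0.6 101.  -74.6] turn [ 0.  0. -0.]
yaw -3.0 -> 177 shift [  0.6 101.  -74.6] turn [-1.8e+02  0.0e+00  1.0e-01]
t 14.0 tcp [0.5353 0.2064 0.1706] j [ 0.37  0.13  0.1   1.55 -0.    1.99] gap 0.045 F [ 0.1 -0.6 -0.9]
```

>>> {"op": "servo_tool", "data": {"rows": [{"tx": 0,"ty": 0.035,"tz": -0.025,"ax": 0,"ay": 0,"az": 0},{"tx": 0,"ty": 0.07,"tz": -0.05,"ax": 0,"ay": 0,"az": 0},{"tx": 0,"ty": 0.095,"tz": -0.07,"ax": 0,"ay": 0,"az": 0},{"tx": 0,"ty": 0.101,"tz": -0.075,"ax": 0,"ay": 0,"az": 0},{"tx": 0.02,"ty": 0.101,"tz": -0.075,"ax": 0,"ay": 0,"az": 0}]}}

```text
time_s: 14.62
tcp_pos: [0.4668, 0.3104, 0.1515]
eef_rot: [0.708, 0.018, 0.706, -0.017]
contact_force: [0.8, -0.5, -1.9]
finger_gap: 0.0452
```

>>> {"op": "servo_tool", "data": {"rows": [{"tx": 0.03,"ty": 0,"tz": 0,"ax": 0,"ay": 0,"az": 0},{"tx": 0.06,"ty": 0,"tz": 0,"ax": 0,"ay": 0,"az": 0},{"tx": 0.085,"ty": 0,"tz": 0,"ax": 0,"ay": 0,"az": 0},{"tx": 0.1,"ty": 0,"tz": 0,"ax": 0,"ay": 0,"az": 0},{"tx": 0.1,"ty": 0,"tz": 0,"ax": 0,"ay": 0,"az": 0}]}}

```text
time_s: 15.25
tcp_pos: [0.4661, 0.3091, 0.0492]
eef_rot: [0.706, 0.018, 0.707, -0.019]
contact_force: [0.3, 0.2, -1.2]
finger_gap: 0.0451
```

```bash
python3 -c "
from h import *
go([.466,.3112,.037],-3)
s=snap('scene'); crop(s,'d4.png',310,80,470,200,4.5)"
```

```text
yaw -3.0 -> -3 shift [12.2  2.1 -0.2] turn [ 0.  -0.1  0.1]
yaw -3.0 -> 177 shift [12.2  2.1 -0.2] turn [-1.8e+02 -1.0e-01 -1.0e-01]
t 15.25 tcp [0.4661 0.3091 0.0492] j [ 0.59  0.12 -0.14  1.31 -0.    2.21] gap 0.0451 F [ 0.3  0.2 -1.2]
```

View pics/d4.png

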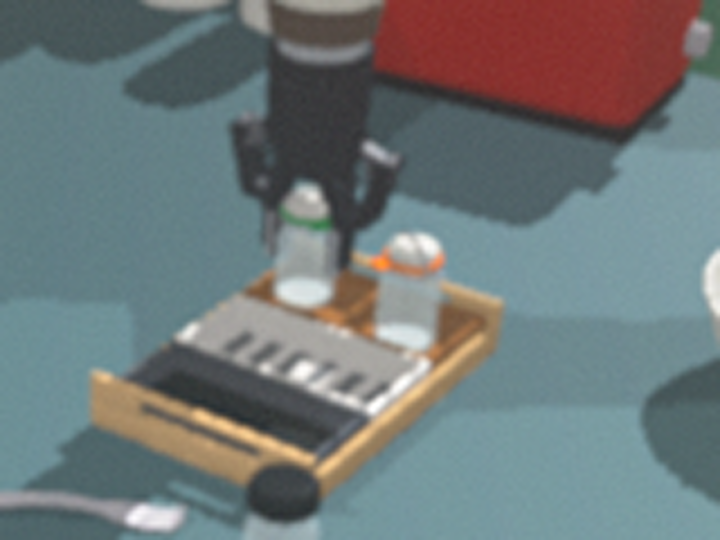

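The orange jar stands upright in the front cell, with its base at crop (405,333). The green jar is over the other cell at (305,290). I lower, release and retreat.

>>> {"op": "servo_tool", "data": {"rows": [{"tx": 0.004,"ty": 0.002,"tz": 0,"ax": 0,"ay": 0,"az": 0},{"tx": 0.008,"ty": 0.002,"tz": 0,"ax": 0,"ay": 0,"az": 0},{"tx": 0.011,"ty": 0.002,"tz": 0,"ax": 0,"ay": 0,"az": 0},{"tx": 0.0125,"ty": 0.002,"tz": 0,"ax": 0,"ay": 0,"az": 0},{"tx": 0.0125,"ty": 0.002,"tz": 0,"ax": 0,"ay": 0,"az": 0}]}}

```text
time_s: 15.92
tcp_pos: [0.4663, 0.3118, 0.0372]
eef_rot: [0.707, 0.018, 0.707, -0.018]
contact_force: [-0.1, 0.1, -0.6]
finger_gap: 0.0452
```

>>> {"op": "servo_tool", "data": {"rows": [{"tx": 0,"ty": 0,"tz": 0,"ax": 0,"ay": 0,"az": 0},{"tx": 0,"ty": 0,"tz": 0,"ax": 0,"ay": 0,"az": 0},{"tx": 0,"ty": 0,"tz": 0,"ax": 0,"ay": 0,"az": 0},{"tx": 0,"ty": 0,"tz": 0,"ax": 0,"ay": 0,"az": 0},{"tx": 0,"ty": 0,"tz": 0,"ax": 0,"ay": 0,"az": 0}], "hand": 0.062}}

```text
time_s: 16.55
tcp_pos: [0.4664, 0.3118, 0.0373]
eef_rot: [0.707, 0.018, 0.707, -0.018]
contact_force: [-0.1, -1.3, 0.9]
finger_gap: 0.062
```

>>> {"op": "servo_tool", "data": {"rows": [{"tx": -0.01,"ty": 0,"tz": 0,"ax": 0,"ay": 0,"az": 0},{"tx": -0.03,"ty": 0,"tz": 0,"ax": 0,"ay": 0,"az": 0},{"tx": -0.06,"ty": 0,"tz": 0,"ax": 0,"ay": 0,"az": 0},{"tx": -0.1,"ty": 0,"tz": 0,"ax": 0,"ay": 0,"az": 0},{"tx": -0.14,"ty": 0,"tz": 0,"ax": 0,"ay": 0,"az": 0}]}}

```text
time_s: 17.18
tcp_pos: [0.4662, 0.3117, 0.1793]
eef_rot: [0.707, 0.018, 0.707, -0.018]
contact_force: [0.4, -0.4, 0.1]
finger_gap: 0.0621
```

```bash
python3 -c "
from h import *
go([.4885,-.405,.12],82)"
```

```text
yaw -3.0 -> 82 shift [  59.1 -714.6   59.2] turn [-85.   0.   0.]
yaw -3.0 -> 262 shift [  59.1 -714.6   59.2] turn [95.  0. -0.]
t 17.175 tcp [0.4662 0.3117 0.1793] j [0.59 0.1  0.09 1.56 0.   2.21] gap 0.0621 F [ 0.4 -0.4  0.1]
```

>>> {"op": "servo_tool", "data": {"rows": [{"tx": 0,"ty": -0.045,"tz": 0.004,"ax": 0,"ay": 0,"az": 0},{"tx": 0,"ty": -0.095,"tz": 0.008,"ax": 0,"ay": 0,"az": 0},{"tx": 0,"ty": -0.145,"tz": 0.012,"ax": 0,"ay": 0,"az": 0},{"tx": 0,"ty": -0.195,"tz": 0.016,"ax": 0,"ay": 0,"az": 0},{"tx": 0,"ty": -0.245,"tz": 0.02,"ax": 0,"ay": 0,"az": 0}], "hand": 0.05}}

```text
time_s: 17.8
tcp_pos: [0.4736, 0.0646, 0.1782]
eef_rot: [0.707, 0.018, 0.706, -0.018]
contact_force: [0.4, 0.5, -0.7]
finger_gap: 0.0499
```

>>> {"op": "servo_tool", "data": {"rows": [{"tx": 0,"ty": -0.05,"tz": 0.004,"ax": 0,"ay": 0,"az": 0},{"tx": 0,"ty": -0.1,"tz": 0.008,"ax": 0,"ay": 0,"az": 0},{"tx": 0,"ty": -0.15,"tz": 0.012,"ax": 0,"ay": 0,"az": 0},{"tx": 0,"ty": -0.2,"tz": 0.016,"ax": 0,"ay": 0,"az": 0},{"tx": 0,"ty": -0.25,"tz": 0.02,"ax": 0,"ay": 0,"az": 0}]}}

```text
time_s: 18.42
tcp_pos: [0.4806, -0.1863, 0.1782]
eef_rot: [0.707, 0.018, 0.706, -0.018]
contact_force: [0.3, 0.1, 0.4]
finger_gap: 0.0502
```

>>> {"op": "servo_tool", "data": {"rows": [{"tx": 0,"ty": -0.05,"tz": 0.004,"ax": -10,"ay": 0,"az": 0},{"tx": 0,"ty": -0.1,"tz": 0.008,"ax": -20,"ay": 0,"az": 0},{"tx": 0,"ty": -0.15,"tz": 0.012,"ax": -30,"ay": 0,"az": 0},{"tx": 0,"ty": -0.2,"tz": 0.016,"ax": -40,"ay": 0,"az": 0},{"tx": 0,"ty": -0.219,"tz": 0.018,"ax": -50,"ay": 0,"az": 0}]}}

```text
time_s: 19.05
tcp_pos: [0.4869, -0.4068, 0.1774]
eef_rot: [0.648, -0.283, 0.648, 0.283]
contact_force: [0.6, 0.6, 0.2]
finger_gap: 0.0502
```

Run:
```python
from h import *
go([.4885,-.405,.07],82)
```

```text
yaw 47.2 -> 82 shift [1.074e+02 1.000e-01 2.500e+00] turn [-34.8  -0.    0. ]
yaw 47.2 -> 262 shift [1.074e+02 1.000e-01 2.500e+00] turn [145.2   0.    0. ]
t 19.05 tcp [ 0.4869 -0.4068  0.1774] j [-0.7   0.28  0.29  1.58 -0.    0.05] gap 0.0502 F [0.6 0.6 0.2]
```

>>> {"op": "servo_tool", "data": {"rows": [{"tx": 0.02,"ty": 0,"tz": 0.001,"ax": -9,"ay": 0,"az": 0},{"tx": 0.045,"ty": 0,"tz": 0.002,"ax": -18,"ay": 0,"az": 0},{"tx": 0.075,"ty": 0,"tz": 0.0025,"ax": -27,"ay": 0,"az": 0},{"tx": 0.1,"ty": 0,"tz": 0.0025,"ax": -35,"ay": 0,"az": 0},{"tx": 0.107,"ty": 0,"tz": 0.0025,"ax": -35,"ay": 0,"az": 0}]}}

```text
time_s: 19.68
tcp_pos: [0.4885, -0.402, 0.0692]
eef_rot: [0.534, -0.463, 0.534, 0.465]
contact_force: [0.3, 0.6, 0.0]
finger_gap: 0.0504
```

Run:
```python
from h import *
go([.4875,-.4045,.006],82)
s=snap('scene'); crop(s,'d5.png',170,210,330,330,4.5)
```

```text
yaw 82.0 -> 82 shift [63.2  0.6 -2.7] turn [-0.   0.1 -0.1]
yaw 82.0 -> 262 shift [63.2  0.6 -2.7] turn [ 1.8e+02 -2.0e-01 -1.0e-01]
t 19.675 tcp [ 0.4885 -0.402   0.0692] j [-0.69  0.28  0.09  1.38 -0.   -0.55] gap 0.0504 F [0.3 0.6 0. ]
```

View pics/d5.png

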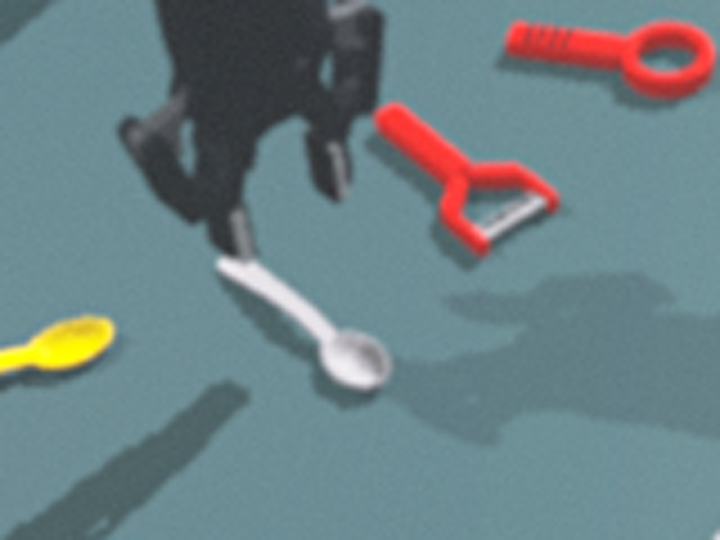

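The open fingers straddle the steel spoon (tip at crop (388,375), end at (220,263)). The peeler and yellow spoon are clear. I descend and grip.

>>> {"op": "servo_tool", "data": {"rows": [{"tx": 0.015,"ty": 0,"tz": -0.0025,"ax": 0,"ay": 0,"az": 0},{"tx": 0.032,"ty": 0,"tz": -0.0025,"ax": 0,"ay": 0,"az": 0},{"tx": 0.048,"ty": 0,"tz": -0.0025,"ax": 0,"ay": 0,"az": 0},{"tx": 0.058,"ty": 0,"tz": -0.0025,"ax": 0,"ay": 0,"az": 0},{"tx": 0.063,"ty": 0,"tz": -0.0025,"ax": 0,"ay": 0,"az": 0}]}}

```text
time_s: 20.35
tcp_pos: [0.4886, -0.4047, 0.0064]
eef_rot: [0.533, -0.464, 0.534, 0.464]
contact_force: [0.3, 0.3, -0.7]
finger_gap: 0.0497
```

>>> {"op": "servo_tool", "data": {"rows": [{"tx": 0,"ty": 0,"tz": 0,"ax": 0,"ay": 0,"az": 0},{"tx": 0,"ty": 0,"tz": 0,"ax": 0,"ay": 0,"az": 0},{"tx": 0,"ty": 0,"tz": 0,"ax": 0,"ay": 0,"az": 0},{"tx": 0,"ty": 0,"tz": 0,"ax": 0,"ay": 0,"az": 0},{"tx": 0,"ty": 0,"tz": 0,"ax": 0,"ay": 0,"az": 0}], "hand": 0.003, "grip_force": 30}}

```text
time_s: 20.98
tcp_pos: [0.4891, -0.4051, 0.0079]
eef_rot: [0.534, -0.464, 0.533, 0.464]
contact_force: [0.7, -0.3, 4.3]
finger_gap: 0.0072
```

>>> {"op": "servo_tool", "data": {"rows": [{"tx": 0,"ty": 0,"tz": 0,"ax": 0,"ay": 0,"az": 0},{"tx": 0,"ty": 0,"tz": 0,"ax": 0,"ay": 0,"az": 0},{"tx": -0.01,"ty": 0,"tz": 0,"ax": 0,"ay": 0,"az": 0},{"tx": -0.03,"ty": 0,"tz": 0,"ax": 0,"ay": 0,"az": 0},{"tx": -0.05,"ty": 0,"tz": 0,"ax": 0,"ay": 0,"az": 0}]}}

```text
time_s: 21.6
tcp_pos: [0.4889, -0.405, 0.0591]
eef_rot: [0.534, -0.464, 0.533, 0.464]
contact_force: [0.5, 0.1, -1.0]
finger_gap: 0.007
```

Run:
```python
from h import *
go([.505,.225,.17],87)
s=snap('scene'); crop(s,'d6.png',170,210,330,330,4.5)
```

```text
yaw 82.0 -> 87 shift [-111.1   71.2  626.1] turn [-5. -0.  0.]
yaw 82.0 -> 267 shift [-111.1   71.2  626.1] turn [175.   0.   0.]
t 21.6 tcp [ 0.4889 -0.405   0.0591] j [-0.69  0.29  0.08  1.36 -0.   -0.55] gap 0.007 F [ 0.5  0.1 -1. ]
```

View pics/d6.png

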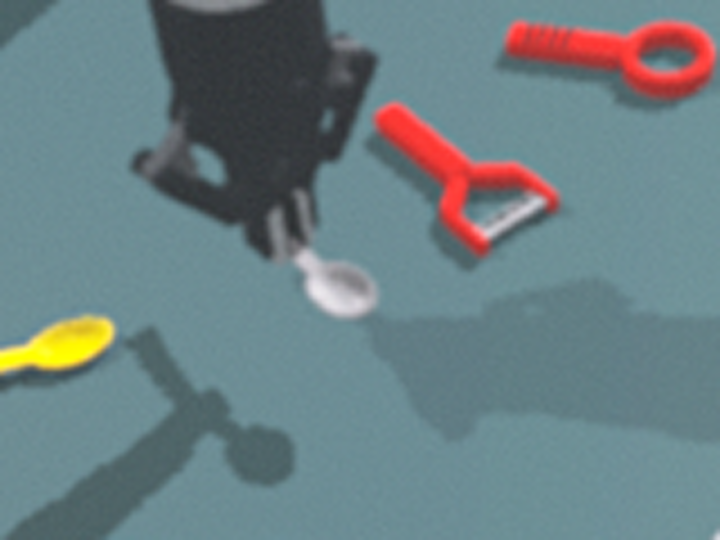

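The spoon is held level, with its bowl at crop (342,288). Next I carry it to the white insert.

>>> {"op": "servo_tool", "data": {"rows": [{"tx": -0.04,"ty": 0,"tz": 0,"ax": 0,"ay": 0,"az": 0},{"tx": -0.08,"ty": 0.002,"tz": 0.02,"ax": 0,"ay": 0,"az": 0},{"tx": -0.105,"ty": 0.006,"tz": 0.055,"ax": 0,"ay": 0,"az": 0},{"tx": -0.11,"ty": 0.011,"tz": 0.1,"ax": 0,"ay": 0,"az": 0},{"tx": -0.11,"ty": 0.017,"tz": 0.15,"ax": 0,"ay": 0,"az": 0}]}}

```text
time_s: 22.28
tcp_pos: [0.493, -0.2532, 0.1688]
eef_rot: [0.534, -0.465, 0.533, 0.463]
contact_force: [-0.3, 0.7, -0.1]
finger_gap: 0.0073
```

>>> {"op": "servo_tool", "data": {"rows": [{"tx": 0,"ty": 0.006,"tz": 0.05,"ax": 0,"ay": 0,"az": 0},{"tx": 0,"ty": 0.012,"tz": 0.1,"ax": 0,"ay": 0,"az": 0},{"tx": 0,"ty": 0.018,"tz": 0.15,"ax": 0,"ay": 0,"az": 0},{"tx": 0,"ty": 0.024,"tz": 0.2,"ax": 0,"ay": 0,"az": 0},{"tx": 0,"ty": 0.03,"tz": 0.25,"ax": 0,"ay": 0,"az": 0}]}}

```text
time_s: 22.9
tcp_pos: [0.4976, -0.0007, 0.1682]
eef_rot: [0.534, -0.464, 0.533, 0.464]
contact_force: [1.1, -0.6, -0.5]
finger_gap: 0.007
```

>>> {"op": "servo_tool", "data": {"rows": [{"tx": 0,"ty": 0.006,"tz": 0.05,"ax": -1,"ay": 0,"az": 0},{"tx": 0,"ty": 0.012,"tz": 0.1,"ax": -2,"ay": 0,"az": 0},{"tx": 0,"ty": 0.018,"tz": 0.15,"ax": -3,"ay": 0,"az": 0},{"tx": 0,"ty": 0.022,"tz": 0.19,"ax": -4,"ay": 0,"az": 0},{"tx": 0,"ty": 0.024,"tz": 0.22,"ax": -5,"ay": 0,"az": 0}]}}

```text
time_s: 23.52
tcp_pos: [0.5042, 0.2208, 0.1681]
eef_rot: [0.513, -0.487, 0.512, 0.487]
contact_force: [-0.1, 0.3, -0.6]
finger_gap: 0.0071
```

Run:
```python
from h import *
go([.505,.225,.018],87)
```

```text
yaw 87.1 -> 87 shift [150.1  -0.5   4.1] turn [0.1 0.  0.1]
yaw 87.1 -> 267 shift [150.1  -0.5   4.1] turn [-1.799e+02 -1.000e-01  0.000e+00]
t 23.525 tcp [0.5042 0.2208 0.1681] j [0.41 0.07 0.04 1.54 0.   0.46] gap 0.0071 F [-0.1  0.3 -0.6]
```

>>> {"op": "servo_tool", "data": {"rows": [{"tx": 0.025,"ty": 0,"tz": 0.002,"ax": 0,"ay": 0,"az": 0},{"tx": 0.055,"ty": 0,"tz": 0.002,"ax": 0,"ay": 0,"az": 0},{"tx": 0.085,"ty": 0,"tz": 0.002,"ax": 0,"ay": 0,"az": 0},{"tx": 0.105,"ty": 0,"tz": 0.002,"ax": 0,"ay": 0,"az": 0},{"tx": 0.115,"ty": 0,"tz": 0.002,"ax": 0,"ay": 0,"az": 0}]}}

```text
time_s: 24.15
tcp_pos: [0.5042, 0.2209, 0.0519]
eef_rot: [0.513, -0.487, 0.513, 0.487]
contact_force: [-0.7, 0.1, -0.1]
finger_gap: 0.0072
```

Run:
```python
from h import *
go([.505,.224,.018],87)
s=snap('scene'); crop(s,'d7.png',310,80,470,200,4.5)
```

```text
yaw 87.0 -> 87 shift [33.9 -0.7  3.2] turn [ 0. -0. -0.]
yaw 87.0 -> 267 shift [33.9 -0.7  3.2] turn [-180.    0.   -0.]
t 24.15 tcp [0.5042 0.2209 0.0519] j [ 0.41  0.09 -0.16  1.31 -0.    0.46] gap 0.0072 F [-0.7  0.1 -0.1]
```

View pics/d7.png

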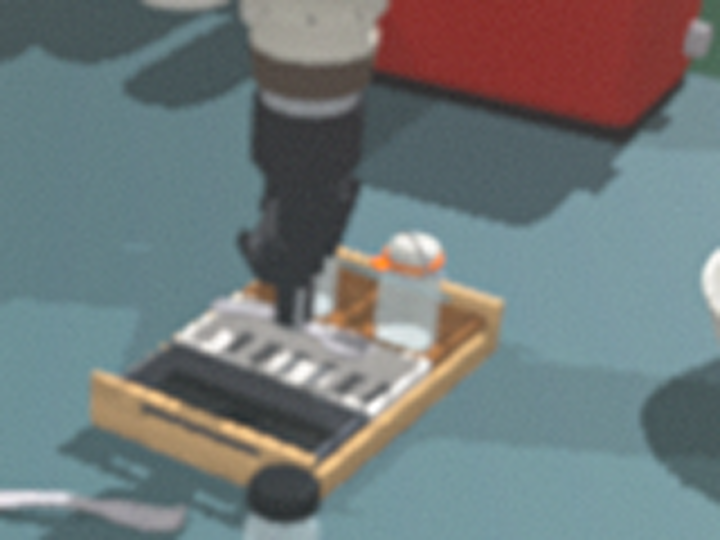

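The spoon hangs aligned over the white insert, with the handle near crop (255,310) and the bowl near (345,340). I lower and release.

>>> {"op": "servo_tool", "data": {"rows": [{"tx": 0.009,"ty": 0,"tz": 0.001,"ax": 0,"ay": 0,"az": 0},{"tx": 0.018,"ty": 0,"tz": 0.001,"ax": 0,"ay": 0,"az": 0},{"tx": 0.027,"ty": 0,"tz": 0.001,"ax": 0,"ay": 0,"az": 0},{"tx": 0.033,"ty": 0,"tz": 0.001,"ax": 0,"ay": 0,"az": 0},{"tx": 0.033,"ty": 0,"tz": 0.001,"ax": 0,"ay": 0,"az": 0}]}}

```text
time_s: 24.82
tcp_pos: [0.5042, 0.2218, 0.0188]
eef_rot: [0.512, -0.487, 0.513, 0.487]
contact_force: [-0.6, 0.8, -0.4]
finger_gap: 0.0071
```

>>> {"op": "servo_tool", "data": {"rows": [{"tx": 0,"ty": 0,"tz": 0,"ax": 0,"ay": 0,"az": 0},{"tx": 0,"ty": 0,"tz": 0,"ax": 0,"ay": 0,"az": 0},{"tx": 0,"ty": 0,"tz": 0,"ax": 0,"ay": 0,"az": 0},{"tx": 0,"ty": 0,"tz": 0,"ax": 0,"ay": 0,"az": 0},{"tx": 0,"ty": 0,"tz": 0,"ax": 0,"ay": 0,"az": 0}], "hand": 0.028}}

```text
time_s: 25.45
tcp_pos: [0.5045, 0.222, 0.0193]
eef_rot: [0.513, -0.487, 0.513, 0.487]
contact_force: [-0.2, -1.0, 0.3]
finger_gap: 0.0282
```

>>> {"op": "servo_tool", "data": {"rows": [{"tx": -0.01,"ty": 0,"tz": 0,"ax": 0,"ay": 0,"az": 0},{"tx": -0.03,"ty": 0,"tz": 0,"ax": 0,"ay": 0,"az": 0},{"tx": -0.06,"ty": 0,"tz": 0,"ax": 0,"ay": 0,"az": 0},{"tx": -0.1,"ty": 0,"tz": 0,"ax": 0,"ay": 0,"az": 0},{"tx": -0.14,"ty": 0,"tz": 0,"ax": 0,"ay": 0,"az": 0}]}}

```text
time_s: 26.08
tcp_pos: [0.5043, 0.2219, 0.1613]
eef_rot: [0.513, -0.487, 0.513, 0.487]
contact_force: [0.6, 0.6, -0.1]
finger_gap: 0.0276
```

Run:
```python
from h import *
go([.4804,-.1488,.08],111.8)
```

```text
yaw 87.0 -> 111.8 shift [  81.2    4.8 -371.4] turn [-24.8   0.    0. ]
yaw 87.0 -> 291.8 shift [  81.2    4.8 -371.4] turn [155.2   0.   -0. ]
t 26.075 tcp [0.5043 0.2219 0.1613] j [ 0.41  0.07  0.03  1.52 -0.    0.47] gap 0.0276 F [ 0.6  0.6 -0.1]
```

>>> {"op": "servo_tool", "data": {"rows": [{"tx": 0,"ty": 0,"tz": -0.045,"ax": 0,"ay": 0,"az": 0},{"tx": 0,"ty": 0,"tz": -0.09,"ax": 0,"ay": 0,"az": 0},{"tx": 0,"ty": 0,"tz": -0.135,"ax": 0,"ay": 0,"az": 0},{"tx": 0,"ty": 0,"tz": -0.18,"ax": 0,"ay": 0,"az": 0},{"tx": 0,"ty": 0,"tz": -0.225,"ax": 0,"ay": 0,"az": 0}], "hand": 0.06}}

```text
time_s: 26.7
tcp_pos: [0.4927, -0.0041, 0.1602]
eef_rot: [0.513, -0.487, 0.512, 0.487]
contact_force: [0.9, 0.5, 0.2]
finger_gap: 0.0601
```

>>> {"op": "servo_tool", "data": {"rows": [{"tx": 0,"ty": 0.001,"tz": -0.045,"ax": -5,"ay": 0,"az": 0},{"tx": 0.01,"ty": 0.003,"tz": -0.09,"ax": -10,"ay": 0,"az": 0},{"tx": 0.03,"ty": 0.005,"tz": -0.13,"ax": -18,"ay": 0,"az": 0},{"tx": 0.06,"ty": 0.005,"tz": -0.146,"ax": -25,"ay": 0,"az": 0},{"tx": 0.08,"ty": 0.005,"tz": -0.146,"ax": -25,"ay": 0,"az": 0}]}}

```text
time_s: 27.32
tcp_pos: [0.4798, -0.1495, 0.0787]
eef_rot: [0.395, -0.586, 0.395, 0.586]
contact_force: [0.2, 0.1, 0.5]
finger_gap: 0.0597
```

Run:
```python
from h import *
go([.4804,-.1488,.007],111.8)
s=snap('scene')
crop(s,'d8.png',250,110,450,260,4)
```

```text
yaw 112.0 -> 111.8 shift [71.7 -0.8  0.5] turn [ 0.2  0.  -0. ]
yaw 112.0 -> 291.8 shift [71.7 -0.8  0.5] turn [-179.8    0.     0. ]
t 27.325 tcp [ 0.4798 -0.1495  0.0787] j [-0.3  -0.03 -0.24  1.36 -0.   -0.69] gap 0.0597 F [0.2 0.1 0.5]
```

View pics/d8.png

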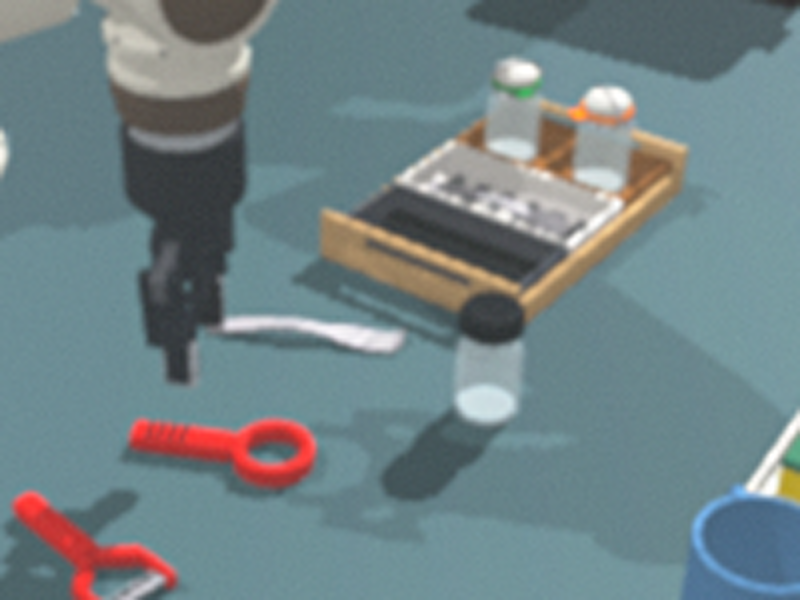

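Both jars stand in their cells, at crop (515,110) and (605,140), and the spoon lies in the white insert at (500,200). The gripper is above the opener handle (190,440) and clear of the fork. I descend and grip.

>>> {"op": "servo_tool", "data": {"rows": [{"tx": 0.015,"ty": -0.001,"tz": 0.0005,"ax": 0,"ay": 0,"az": 0},{"tx": 0.035,"ty": -0.001,"tz": 0.0005,"ax": 0,"ay": 0,"az": 0},{"tx": 0.055,"ty": -0.001,"tz": 0.0005,"ax": 0,"ay": 0,"az": 0},{"tx": 0.066,"ty": -0.001,"tz": 0.0005,"ax": 0,"ay": 0,"az": 0},{"tx": 0.071,"ty": -0.001,"tz": 0.0005,"ax": 0,"ay": 0,"az": 0}]}}

```text
time_s: 28.0
tcp_pos: [0.4812, -0.1472, 0.0082]
eef_rot: [-0.395, 0.586, -0.395, -0.586]
contact_force: [-0.5, 0.4, -0.5]
finger_gap: 0.0599
```

>>> {"op": "servo_tool", "data": {"rows": [{"tx": 0,"ty": 0,"tz": 0,"ax": 0,"ay": 0,"az": 0},{"tx": 0,"ty": 0,"tz": 0,"ax": 0,"ay": 0,"az": 0},{"tx": 0,"ty": 0,"tz": 0,"ax": 0,"ay": 0,"az": 0},{"tx": 0,"ty": 0,"tz": 0,"ax": 0,"ay": 0,"az": 0},{"tx": 0,"ty": 0,"tz": 0,"ax": 0,"ay": 0,"az": 0}], "hand": 0.015, "grip_force": 35}}

```text
time_s: 28.62
tcp_pos: [0.4816, -0.1476, 0.0092]
eef_rot: [-0.395, 0.587, -0.395, -0.586]
contact_force: [-0.9, 0.1, 6.3]
finger_gap: 0.0207
```

>>> {"op": "servo_tool", "data": {"rows": [{"tx": 0,"ty": 0,"tz": 0,"ax": 0,"ay": 0,"az": 0},{"tx": 0,"ty": 0,"tz": 0,"ax": 0,"ay": 0,"az": 0},{"tx": -0.01,"ty": 0,"tz": 0,"ax": 0,"ay": 0,"az": 0},{"tx": -0.03,"ty": 0,"tz": 0,"ax": 0,"ay": 0,"az": 0},{"tx": -0.06,"ty": 0,"tz": 0,"ax": 0,"ay": 0,"az": 0}]}}

```text
time_s: 29.25
tcp_pos: [0.4804, -0.1473, 0.0686]
eef_rot: [0.395, -0.586, 0.395, 0.587]
contact_force: [0.5, 0.2, -1.2]
finger_gap: 0.0203
```

Run:
```python
from h import *
go([.4886,.1417,.17],87)
s=snap('scene'); crop(s,'d9.png',250,110,450,260,4)
```

```text
yaw 112.0 -> 87 shift [-101.3 -115.9  264.9] turn [25.   0.  -0.1]
yaw 112.0 -> 267 shift [-101.3 -115.9  264.9] turn [-1.55e+02  1.00e-01  1.00e-01]
t 29.25 tcp [ 0.4804 -0.1473  0.0686] j [-0.3  -0.02 -0.25  1.34 -0.   -0.68] gap 0.0203 F [ 0.5  0.2 -1.2]
```

View pics/d9.png

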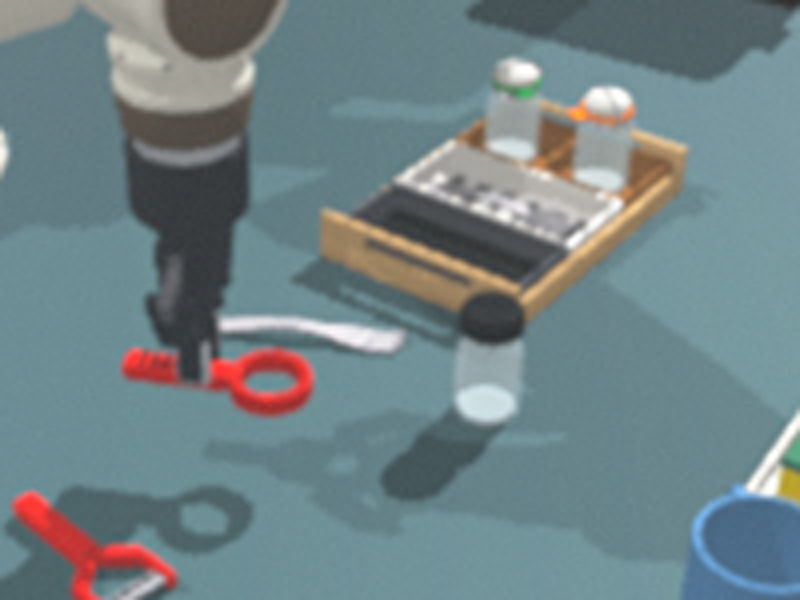

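The opener is held level, with its ring at crop (275,380) and everything else undisturbed. Next I carry it.

>>> {"op": "servo_tool", "data": {"rows": [{"tx": -0.04,"ty": 0,"tz": 0,"ax": 0,"ay": 0,"az": 0},{"tx": -0.08,"ty": 0,"tz": 0,"ax": 0,"ay": 0,"az": 0},{"tx": -0.1,"ty": -0.01,"tz": 0.025,"ax": 0,"ay": 0,"az": 0},{"tx": -0.1,"ty": -0.03,"tz": 0.07,"ax": 0,"ay": 0,"az": 0},{"tx": -0.1,"ty": -0.05,"tz": 0.115,"ax": 0,"ay": 0,"az": 0}]}}

```text
time_s: 29.92
tcp_pos: [0.4843, -0.021, 0.169]
eef_rot: [-0.396, 0.586, -0.395, -0.586]
contact_force: [0.6, 0.2, -0.7]
finger_gap: 0.0207
```

>>> {"op": "servo_tool", "data": {"rows": [{"tx": 0,"ty": -0.018,"tz": 0.04,"ax": 5,"ay": 0,"az": 0},{"tx": 0,"ty": -0.036,"tz": 0.08,"ax": 10,"ay": 0,"az": 0},{"tx": 0,"ty": -0.052,"tz": 0.12,"ax": 15,"ay": 0,"az": 0},{"tx": 0,"ty": -0.062,"tz": 0.142,"ax": 20,"ay": 0,"az": 0},{"tx": 0,"ty": -0.066,"tz": 0.15,"ax": 25,"ay": 0,"az": 0}]}}

```text
time_s: 30.55
tcp_pos: [0.4889, 0.1432, 0.1685]
eef_rot: [0.513, -0.487, 0.513, 0.487]
contact_force: [1.1, -0.7, -0.3]
finger_gap: 0.0206
```

Run:
```python
from h import *
go([.4886,.1417,.019],87)
```

```text
yaw 87.0 -> 87 shift [149.5   0.2  -1.5] turn [-0.  0. -0.]
yaw 87.0 -> 267 shift [149.5   0.2  -1.5] turn [180.  -0.  -0.]
t 30.55 tcp [0.4889 0.1432 0.1685] j [ 0.28 -0.02 -0.06  1.54  0.    0.34] gap 0.0206 F [ 1.1 -0.7 -0.3]
```

>>> {"op": "servo_tool", "data": {"rows": [{"tx": 0.025,"ty": 0,"tz": -0.0015,"ax": 0,"ay": 0,"az": 0},{"tx": 0.055,"ty": 0,"tz": -0.0015,"ax": 0,"ay": 0,"az": 0},{"tx": 0.085,"ty": 0,"tz": -0.0015,"ax": 0,"ay": 0,"az": 0},{"tx": 0.105,"ty": 0,"tz": -0.0015,"ax": 0,"ay": 0,"az": 0},{"tx": 0.115,"ty": 0,"tz": -0.0015,"ax": 0,"ay": 0,"az": 0}]}}

```text
time_s: 31.18
tcp_pos: [0.4886, 0.1401, 0.0525]
eef_rot: [0.512, -0.487, 0.513, 0.487]
contact_force: [-0.6, -0.1, -0.3]
finger_gap: 0.0202
```

>>> {"op": "servo_tool", "data": {"rows": [{"tx": 0.009,"ty": 0,"tz": 0,"ax": 0,"ay": 0,"az": 0},{"tx": 0.018,"ty": 0,"tz": 0,"ax": 0,"ay": 0,"az": 0},{"tx": 0.027,"ty": 0,"tz": 0,"ax": 0,"ay": 0,"az": 0},{"tx": 0.033,"ty": 0,"tz": 0,"ax": 0,"ay": 0,"az": 0},{"tx": 0.033,"ty": 0,"tz": 0,"ax": 0,"ay": 0,"az": 0}]}}

```text
time_s: 31.8
tcp_pos: [0.4889, 0.1402, 0.02]
eef_rot: [0.513, -0.487, 0.513, 0.487]
contact_force: [-0.1, 0.1, -0.3]
finger_gap: 0.0206
```

Run:
```python
from h import *
go([.4886,.1417,.019],87)
s=snap('scene'); crop(s,'d10.png',310,80,470,200,4.5)
```

```text
yaw 87.0 -> 87 shift [1.  0.4 1.5] turn [ 0. -0. -0.]
yaw 87.0 -> 267 shift [1.  0.4 1.5] turn [-180.    0.   -0.]
t 31.8 tcp [0.4889 0.1402 0.02  ] j [ 0.28  0.01 -0.31  1.25  0.    0.33] gap 0.0206 F [-0.1  0.1 -0.3]
```

View pics/d10.png

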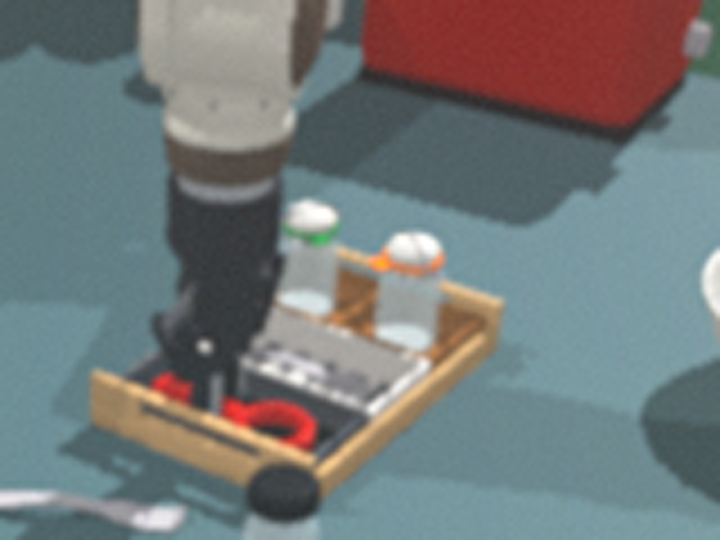

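The opener is inside the dark insert, with its ring at crop (285,425). I lower 1 mm, release, retreat straight up and move aside.

>>> {"op": "servo_tool", "data": {"rows": [{"tx": 0.001,"ty": 0,"tz": 0.001,"ax": 0,"ay": 0,"az": 0},{"tx": 0.001,"ty": 0,"tz": 0.001,"ax": 0,"ay": 0,"az": 0},{"tx": 0.001,"ty": 0,"tz": 0.001,"ax": 0,"ay": 0,"az": 0},{"tx": 0.001,"ty": 0,"tz": 0.001,"ax": 0,"ay": 0,"az": 0},{"tx": 0.001,"ty": 0,"tz": 0.001,"ax": 0,"ay": 0,"az": 0}], "hand": 0.034}}

```text
time_s: 32.48
tcp_pos: [0.4891, 0.1412, 0.0193]
eef_rot: [0.513, -0.487, 0.513, 0.487]
contact_force: [-0.0, 0.3, -0.4]
finger_gap: 0.0341
```

>>> {"op": "servo_tool", "data": {"rows": [{"tx": -0.01,"ty": 0,"tz": 0,"ax": 0,"ay": 0,"az": 0},{"tx": -0.03,"ty": 0,"tz": 0,"ax": 0,"ay": 0,"az": 0},{"tx": -0.07,"ty": 0,"tz": 0,"ax": 0,"ay": 0,"az": 0},{"tx": -0.12,"ty": 0,"tz": 0,"ax": 0,"ay": 0,"az": 0},{"tx": -0.17,"ty": 0,"tz": 0,"ax": 0,"ay": 0,"az": 0}]}}

```text
time_s: 33.1
tcp_pos: [0.4889, 0.1411, 0.1916]
eef_rot: [0.513, -0.487, 0.513, 0.487]
contact_force: [1.5, 0.2, 0.0]
finger_gap: 0.0341
```

>>> {"op": "servo_tool", "data": {"rows": [{"tx": -0.02,"ty": 0,"tz": -0.045,"ax": 0,"ay": 0,"az": 0},{"tx": -0.03,"ty": 0.02,"tz": -0.09,"ax": 0,"ay": 0,"az": 0},{"tx": -0.03,"ty": 0.04,"tz": -0.135,"ax": 0,"ay": 0,"az": 0},{"tx": -0.03,"ty": 0.06,"tz": -0.18,"ax": 0,"ay": 0,"az": 0},{"tx": -0.03,"ty": 0.08,"tz": -0.225,"ax": 0,"ay": 0,"az": 0}]}}

```text
time_s: 33.72
tcp_pos: [0.3967, -0.0805, 0.2201]
eef_rot: [0.513, -0.487, 0.512, 0.487]
contact_force: [-0.2, -0.3, 0.1]
finger_gap: 0.0338
```

Run:
```python
from h import *
s=snap('scene'); a=cv2.resize(s['frame'][90:215,310:450,::-1],None,fx=4,fy=4,interpolation=cv2.INTER_CUBIC)
t=snap('top','top9.png'); crop(t,'e_top.png',170,150,290,240,6)
crop(s,'e_scene.png',210,90,450,270,3.3)
st=manip.state(); print(st['tcp_pos'],st['joint_vel'].round(3),st['time_s'])
```

```text
[ 0.39593659 -0.08216542  0.22047488] [ 0.073  0.028  0.02  -0.02   0.022  0.087] 33.825
```

View pics/e_top.png

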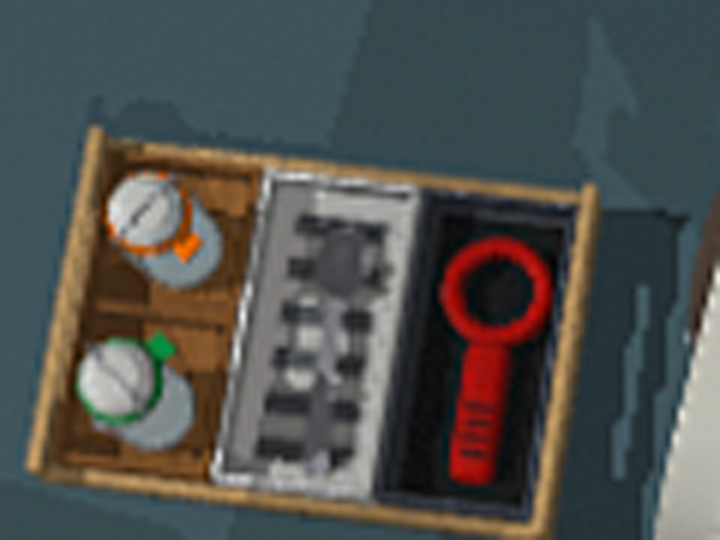

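The top view shows both jars upright, one per cell, with lids at (147,212) and (118,380). The spoon lies lengthwise in the white insert, x≈320, y 235–470. The opener lies lengthwise in the dark insert, from (497,290) to (475,480). For the final scene picture I make a numeric check that the look-alikes haven't moved, then hand in.

Run:
```python
from h import *
a=cv2.imread('pics/scene0.png').astype(int); b=load('scene')['frame'][:,:,::-1].astype(int)
for n,(x0,y0,x1,y1) in dict(screw_cap=(360,182,385,196),peeler=(252,232,296,268),fork_tip=(325,185,352,200)).items():
    A=a[y0:y1,x0:x1].astype(np.float32).mean(2);B=b[y0:y1,x0:x1].astype(np.float32).mean(2)
    print(n,cv2.phaseCorrelate(A,B,cv2.createHanningWindow(A.shape[::-1],cv2.CV_32F)))
s=manip.state(); print(s['contact_force'],s['finger_gap'])
print(manip.finish_job())
```

```text
screw_cap ((0.8135618292960736, 0.39657350026896854), 0.9553216934204102)
peeler ((0.44192076153867177, 0.17228380169684598), 1.0047634189511523)
fork_tip ((0.46829769153413103, 0.6323396067759033), 0.9385363596457023)
[-0.01854394  0.6093131  -0.38576943] 0.034160807032742636
the job is handed in; nothing more can be done
None
```

I finished the tidy and handed it in at about 34 s of the 120 s. I placed the two swing-lid jars first, then the teaspoon, then the ring opener.

- **Kit:** The last top picture shows both jars upright, one in each bamboo cell. It also shows the spoon lengthwise in the white insert and the opener lengthwise in the dark insert. The gripper was clear and touching nothing.
- **Look-alikes:** Comparing the first and last scene pictures, the screw-cap jar, the peeler and the fork tip shifted by under 1 pixel. That is mostly a small shift common to the whole picture. No contact was commanded with any of them.
- **Forces:** Wrist force in the end-of-move readings stayed within about 7 N.
- **Failed check:** My last scene-view crop was refused because I had reached the 16-picture limit. The end state therefore rests on the top view, the earlier scene pictures and the numeric comparison.

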